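# Turn the swivel vise to the index tab and clamp it again

### The job

The small swivel vise on the paint bench holds a stretcher bar and has to be turned for the next mitre. Loosen its clamp knob so that the screw lets go, swing the head until its pointer lines up with the steel index tab on the rim of the base, then retighten the knob until it is firm, judging by the torque, without overtightening it. Do not force the head round while it is still clamped, let go at the end, and leave the other things on the bench where they are.

Things in the scene. Friction and masses are not known exactly. Their poses are not given: they have to be found in the camera images.
- vise_base: The vise's fixed round base, grey painted iron, a disc 200 mm in diameter and 14 mm high. Origin: on the table under its centre, which is the upright swivel axis; z up. The head turns about this z axis.
- vise_head (a joint): Swivel angle of the vise head about the base's z axis, rad, positive counter-clockwise from above, range -0.66 to 0.72; 0 with the head's x axis along the base's. Starts at -0.55 to -0.25. The head (jaws holding a wooden stretcher bar, top 109 mm above the table) is 2.5 kg. Clamped, it holds about 2 N m; loosened, it still drags with 0.6 N m (8 N at the knob) and stays where it is left.
- head_pointer (a point): Point on the head's pointer, a steel strip 6 mm wide with a dark centre line, pointing outward from the hub along the head's y axis; 78 mm from the swivel axis, 26 mm above the table. Axes are the head's: x from the swivel axis to the jaw screw (the clamp knob is on the -x side), z up.
- index_tab: Steel index tab, 7 mm wide, 20 mm long, fixed on the rim of the base, top 31 mm above the table, dark centre line. The origin is on the swivel axis at the table; its x axis is the wanted direction of the head's x axis (the tab lies along its y axis, so pointer and tab then have the same bearing from the swivel axis). It is 0.1 to 0.6 rad counter-clockwise of the base's y axis.
- tab_line (a point): Middle of the dark line on top of the index tab, 96 mm from the swivel axis, 31 mm above the table.
- clamp_knob: The clamp knob: a black bar-shaped grip 50 mm long, 14 mm thick, 28 mm tall (from 61 to 89 mm above the table), x along the bar, origin on its axis at the table. It sits on a lug of the head (top 48 mm) 75 mm from the swivel axis on the head's -x side and travels with the head. Clockwise from above tightens, at most 1.7 rad from the start; it turns at most 1.5 rad the other way. It rises 4 mm per rad loosened.
- knob_grip (a point): Point to grip the knob: on its axis, 79 mm above the table, 10 mm below the bar's top; x along the bar, z up. Take the bar from above across its 14 mm thickness with 45 N or more and follow its rise and fall. At the start the bar lies along the head's x axis and the clamp is tight; it comes free after about 0.3 to 0.4 rad counter-clockwise, surely after 0.6 rad.
- track_start: Unworn half of the curved steel track on the base on which the clamp screw's foot presses; the foot stands here at the start.
- track_worn: Worn half of the track, under the foot when the head is at the tab. It is lower by an unknown 0.5 to 2.9 mm, so the knob gets tight 0.1 to 0.7 rad further clockwise than at the start: feel for it. The thread drags about 0.4 N m while turning. Judge by the torque left when you stop after a small turn: level while loose, then rising about 1 N m per rad. Firm is 0.12 to 0.25 N m above the loose level.
- tube_left: Bystander: a paint tube 115 mm long, 22 mm high, lying on the bench to the left of the vise.
- tube_right: Bystander: a paint tube 115 mm long, 22 mm high, lying on the bench to the right of the vise.
- tube_far: Bystander: a paint tube 130 mm long, lying beyond the vise to the right.
- medium_jar: Bystander: a closed jar 66 mm in diameter, 85 mm high, standing on the left; origin under its centre.
- rinse_mug: Bystander: a mug 80 mm in diameter, 95 mm high, standing on the left; origin under its centre.
- palette_knife: Bystander: a flat palette knife 200 mm long, lying on the right.
- flat_brush: Bystander: a brush 200 mm long, lying on the right.
Things that resemble listed ones, but are neither listed nor needed, are in the scene too. Of the things shaped like the vise_base, the grey one is meant.

How it is judged:
On the way, in this order (a step that is already met when the one before it is completed fails the run):
1. the clamp is loosened: the screw no longer presses on the track (contact force between clamp_knob and track_start below 1 N and contact force between clamp_knob and track_worn below 1 N), for 0.2 s.
2. the head's pointer lines up with the index tab, within 2 degrees (angle between the x axis of head_pointer and the x axis of index_tab, either way round below 0.035 rad), for 0.2 s.
3. the clamp is firm again: the screw presses on the track with over 25 N (contact force between clamp_knob and track_worn above 25 N), for 0.2 s.
At the end, for the whole second after the job is handed in: The head stays with its pointer within 2 degrees (0.035 rad) of the index tab, and the clamp screw presses on the worn track with more than 25 N (angle between the x axis of head_pointer and the x axis of index_tab, either way round below 0.035 rad and contact force between clamp_knob and track_worn above 25 N); the robot touches nothing.
It fails at once if the clamp is overtightened (over 120 N on the track) (contact force between clamp_knob and track_worn above 120 N or contact force between clamp_knob and track_start above 120 N).
It fails at once if the head is forced round, its pointer more than 8 mm (6 degrees) from where it was, while the clamp still grips (over 25 N on the unworn track) (contact force between clamp_knob and track_start above 25 N and distance of head_pointer from where it was at the start of the episode above 0.008 m).
It fails at once if a bystander is moved more than 30 mm (distance of any of tube_left, tube_right, tube_far, medium_jar, rinse_mug, palette_knife, flat_brush from where it was at the start of the episode above 0.03 m).
It also fails if it takes over 69 s, if anything falls off the work surface, if the arm or the gripper's body presses on something with over 40 N, if the wrist force passes 120 N, or if a joint passes its speed limit or range.

### The arm

A 7-joint arm with a two-finger parallel gripper is mounted at the origin on the work surface. World frame = base frame: x ahead of the robot, y to its left, z up, the work surface at z = 0. Lengths are in m, angles in rad, forces in N, time in s.
With the tool pointing down it reaches from about 0.425 to 0.925 m from the base axis. Payload 6.8 kg.
Tool frame: the origin (TCP) lies at the very end of the fingers, on their centre line; the grasp point (between the pads) lies 19 mm behind it (r.tcp_to_grasp is the distance from the TCP to the grasp point, in m); z points along the fingers, y is the line along which they close (so a half turn about z gives the same grasp; the last joint's range is limited). The gripper opens to 85 mm and grips with 20 to 120 N. Pads are 22 mm wide; open, the fingers measure 114 mm over their backs; the gripper's body (76 mm by 85 mm) begins 54 mm behind the grasp point. The pads swing forward as they close: fully open they stand 13 mm farther back than shut.
Start: joints at [1.013, 0.477, 0.022, 1.555, -0.011, 1.109, -0.083], TCP at [0.293, -0.608, 0.231] pointing down, gripper open.
Joint ranges: [-2.96, 2.96], [-0.34, 2.1], [-1.41, 1.46], [0.24, 2.44], [-1.37, 4.51], [0.17, 1.92], [-2.96, 2.96]. Speed limits (rad/s): [2.39, 2.39, 3.14, 3.14, 3.14, 3.14, 3.14].

### API

Orientations are given as a rotation vector (axis times angle).
In Python, from bench import r gives the robot as it stands.
- The arm moves only by the tool step_arm, never from a script. Its argument "moves" is a list of rows, each a list of 7 numbers: the shift along the tool's x, y, z in mm, then the turn, a rotation vector about the tool's x, y, z in rad, then the finger opening in mm, from 0 to 85.4. A call has 1 to 8 rows; each row is the pose to reach, as a shift and turn from the pose commanded when the call began, along the tool's axes at that moment; what a row does not reach only later rows make up. A row lasts 1/10 s, in which the tool goes at most 50 mm and 8.59 degrees, less where a joint would pass 70% of its speed; a pose out of reach is approached as far as the arm can. A call with a gripper value outside its range is refused whole. The fingers move at their own pace and stop on an object; "grip_force" is the grip in N (left out, the last holds). Time passes only in rows, so rows that repeat a pose let the fingers close. It gives the time, the measured TCP pose, the force, the opening and the grip force at its end, in the units of the state.
- r.get_obs(): the state, without advancing time (a new reading comes with each control period).
- r.grab_frame(name): name is "scene" or "top" or "wrist"; returns a dict with "image" (400x640x3 uint8, red, green, blue), "depth" (400x640 float32, m along the optical axis (not along the pixel's ray), 0 where there is no reading), "mtx" (3x3 intrinsics, pixels), "rvec" (rotation vector, rad) and "tvec" (3), from world to camera coordinates, as OpenCV has them. Camera axes: x right, y down, z forward; pixel columns grow to the right and rows downward; lengths in m; the calibration is good to about 2 mm. A picture is of the moment at which its call begins.
- r.hand_in(): hands the job in; it is judged then, once.
The state is a dict: "clock": time; "joints": joint angles; "qvel": joint speeds; "tau": joint torques, N m; "tcp_pos": TCP position; "orientation": TCP orientation; "contact_force": force on the tool from outside, world axes, zero at the start; "moment": the same for the moment, N m; "grip_width": finger opening in m; "gripper_force": force on a finger pad.
Only numpy, scipy, OpenCV 4.12 (cv2) and the standard library are available. Lean on these libraries where they do the work, as an engineer would, in place of code of your own. Each camera call takes 0.05 s, during which the arm holds its last target. There are 200 camera calls.

## Working session

There is one attempt and no reset: what is moved stays moved. The work goes in short steps, Python scripts to look and compute and a tool call to move; the robot and the scene stay as the last step left them, time stands still between calls to the robot, and variables do not carry over. Pictures are saved under pics/ and viewed, at most 10 in all, crops included, and the job is handed in when it is done.

Besides the shell and the picture viewer there is one more tool, called by a JSON object that holds its "fn" and its "kwargs", one argument or row to a line. step_arm: Moves the arm, as the interface text tells. Its arguments: {"type":"object","properties":{"moves":{"type":"array","items":{"type":"array","items":{"type":"number"}}},"grip_force":{"type":"number"}},"required":["moves"]}

```bash
mkdir -p pics; ls
cat > h.py <<'E'
import numpy as np,cv2
from bench import r
from scipy.spatial.transform import Rotation as R
def grab(n):
    f=r.grab_frame(n); np.savez('%s.npz'%n,**f); return f
def load(n): return dict(np.load('%s.npz'%n))
def cloud(f):
    M=cv2.Rodrigues(f['rvec'])[0];t=f['tvec'].reshape(3);d=f['depth']
    v,u=np.indices(d.shape);p=np.stack([u,v,np.ones_like(u)],-1)@np.linalg.inv(f['mtx']).T*d[...,None]
    return (p-t)@M
def ray(f,u,v,z):
    M=cv2.Rodrigues(f['rvec'])[0];t=f['tvec'].reshape(3)
    c=-M.T@t;d=M.T@np.linalg.inv(f['mtx'])@np.array([u,v,1.]);return c+d*(z-c[2])/d[2]
def save(n,im): cv2.imwrite('pics/'+n,cv2.cvtColor(im,cv2.COLOR_RGB2BGR))
E
python3 - <<'E'
from h import *
f=grab('top');save('top.png',f['image']);g=grab('scene');save('scene.png',g['image'])
print(r.get_obs())
E
```

```text
pics
{'clock': 0.1, 'joints': array([ 1.01288453,  0.47774023,  0.02237403,  1.55639922, -0.01148943,
        1.10928913, -0.08312798]), 'qvel': array([-1.41452957e-03, -6.90590112e-04,  5.90212184e-05, -2.11051243e-03,
       -1.61872374e-04, -1.81798962e-03, -1.98839285e-04]), 'tau': array([ 5.26880453e-03, -5.97763538e+01,  1.61428269e+00, -2.81952488e+01,
        1.29148189e-02,  5.06723023e-03,  1.07052799e-05]), 'tcp_pos': array([ 0.29321278, -0.60737133,  0.23038857]), 'orientation': array([-3.06089919e+00, -7.00210425e-01,  8.24112690e-04]), 'contact_force': array([0.09249807, 0.06069974, 0.24292354]), 'moment': array([ 0.03598961, -0.01707849, -0.05257465]), 'gripper_force': 0.0, 'grip_width': 0.08514373411518555}
```

View pics/top.png

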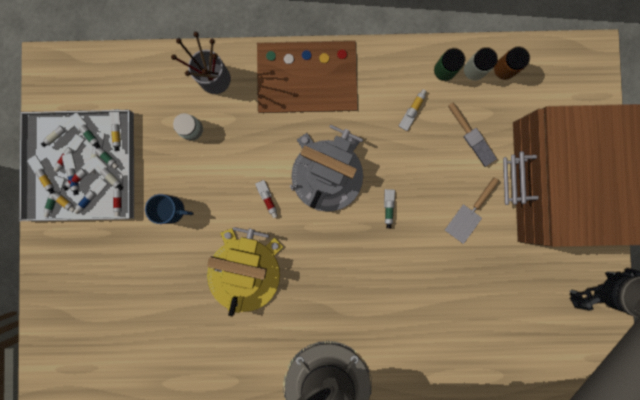

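The top view shows two vises: the grey one at (327,174), with its black knob at (315,200), and a yellow look-alike at (245,272). I choose the grey one and check it in a crop.

Run:
```python
from h import *
f=load('top');P=cloud(f)
a=cv2.resize(f['image'][120:220,280:375],None,fx=6,fy=6,interpolation=cv2.INTER_CUBIC);save('crop.png',cv2.convertScaleAbs(a,alpha=1.6))
for z,uv in((.089,(315,200)),(.014,(327,174)),(.031,(305,141))): print(ray(f,*uv,z),P[uv[1],uv[0]])
# knob-height points
x=P[...,:2];z=P[...,2];c=ray(f,327,174,.014)
D=np.hypot(x[...,0]-c[0],x[...,1]-c[1])
m=(D<.12)&(z>.008)&(z<.02);(u0,r0),rad=cv2.minEnclosingCircle(x[m].astype(np.float32));print('disc',u0,r0,rad)
dark=f['image'].max(-1)<45
m=(D<.12)&dark&(z>.075)&(z<.1);print(m.sum(),x[m].mean(0),np.median(z[m]),cv2.minAreaRect(x[m].astype(np.float32)))
```

```text
[0.50764169 0.02177812 0.089     ] [0.5075118  0.02172907 0.09248384]
[ 0.58191962 -0.01191631  0.014     ] [ 0.57371565 -0.01094759  0.10776123]
[0.67277268 0.04682815 0.031     ] [0.67527292 0.04733928 0.01467459]
disc 0.5830938816070557 -0.011628400534391403 0.11920881271362305
85 [0.5109338  0.02010809] 0.08881422575972196 ((0.5108557939529419, 0.020276710391044617), (0.012614229694008827, 0.04476499184966087), 64.291748046875)
```

View pics/crop.png

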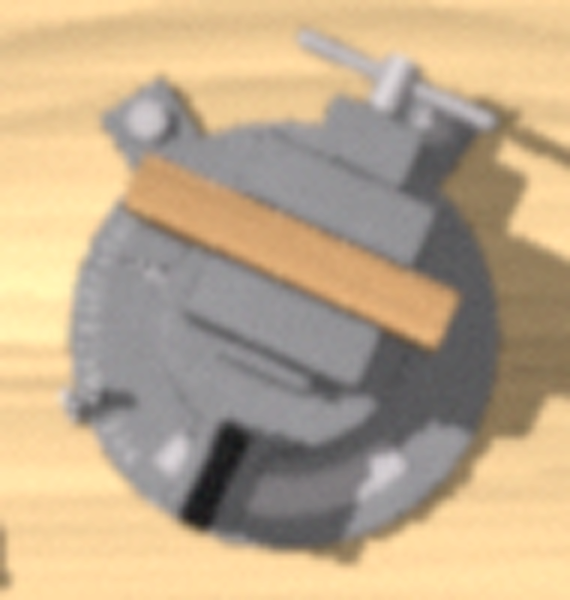

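View pics/scene.png

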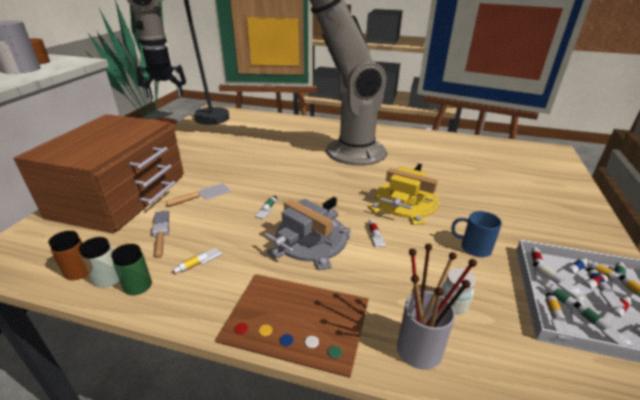

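Crop: grey disc with the knob at about (215,475), the pointer at left near (150,270) and the index tab at the rim near (85,402); (150,115) is a bolt lug of the base. It is the right vise. The yellow one is a decoy.

```bash
cat >> h.py <<'E'
def rel(p,yaw,q=None):
    """shift mm / turn in present tool axes to TCP p, tool pointing down with tool y bearing yaw (mod pi, nearest)"""
    o=r.get_obs();A=R.from_rotvec(o['orientation']);best=None
    for k in (0,np.pi):
        y=np.array([np.cos(yaw+k),np.sin(yaw+k),0]);z=np.array([0,0,-1.]);B=R.from_matrix(np.c_[np.cross(y,z),y,z])
        w=(A.inv()*B).as_rotvec()
        print('shift',np.round(1e3*A.inv().apply(np.array(p)-o['tcp_pos']),1),'turn',np.round(w,3))
    print('x,y,z axes',A.as_matrix().round(3).tolist())
E
python3 - <<'E'
from h import *
f=load('top');P=cloud(f)
c=np.array([.583,-.0116]);t=ray(f,294.2,187,.031)[:2];pt=ray(f,305,165,.026)[:2];k=np.array([.5109,.0201])
b=lambda v:np.arctan2(v[1],v[0])
print('tab',t,np.linalg.norm(t-c),b(t-c),'ptr',pt,np.linalg.norm(pt-c),b(pt-c),'knob',np.linalg.norm(k-c),b(c-k),b(c-k)+np.pi/2)
print('cab',P[110:245,550:635].reshape(-1,3).max(0),P[110:245,550:635].reshape(-1,3).min(0))
rel([.37,-.3,.27],b(c-k)+np.pi/2);rel([.511,.020,.2],b(c-k)+np.pi/2)
E
```

```text
tab [0.54660891 0.07882326] 0.09747142275270206 1.9534153740656364 ptr [0.60700424 0.048258  ] 0.06449173493947599 1.189411183182049 knob 0.07876103097344518 -0.41422796049755983 1.1565683662973367
cab [0.71070351 0.00279133 1.43752875] [ 0.38183507 -0.76068405  0.1852988 ]
shift [ 202.8 -243.5  -39.2] turn [-1.000e-03 -2.000e-03 -2.278e+00]
shift [ 202.8 -243.5  -39.2] turn [-0.002  0.001  0.864]
x,y,z axes [[0.901, 0.435, -0.001], [0.435, -0.901, 0.001], [-0.0, -0.002, -1.0]]
shift [ 468.9 -470.2   31.1] turn [-1.000e-03 -2.000e-03 -2.278e+00]
shift [ 468.9 -470.2   31.1] turn [-0.002  0.001  0.864]
x,y,z axes [[0.901, 0.435, -0.001], [0.435, -0.901, 0.001], [-0.0, -0.002, -1.0]]
```

{"fn": "step_arm", "kwargs": {
  "moves": [
    [30,-37,-39,0,0,0.1,85],
    [60,-73,-39,0,0,0.2,85],
    [90,-108,-39,0,0,0.3,85],
    [118,-143,-39,0,0,0.4,85],
    [146,-177,-39,0,0,0.5,85],
    [174,-210,-39,0,0,0.6,85],
    [203,-243,-39,0,0,0.7,85],
    [235,-275,-39,0,0,0.8,85]
  ]
}}

```text
clock: 0.9
tcp_pos: [0.3852, -0.2564, 0.2701]
orientation: [3.092, -0.555, -0.001]
contact_force: [1.2, 0.5, -1.0]
grip_width: 0.085
gripper_force: 0.0
```

Run:
```python
from h import *
rel([.511,.020,.2],1.157);print(r.get_obs()['joints'],r.get_obs()['tcp_pos'])
```

```text
shift [  22.  -302.9   70.1] turn [-1.000e-03  0.000e+00 -3.083e+00]
shift [  22.  -302.9   70.1] turn [0.    0.    0.059]
x,y,z axes [[0.938, -0.348, -0.0], [-0.348, -0.938, -0.0], [-0.0, 0.0, -1.0]]
[ 0.50898016  0.08724191 -0.06054486  1.99083951  0.0063206   1.06400778
 -1.48014914] [ 0.38516184 -0.25635378  0.27014564]
```

{"fn": "step_arm", "kwargs": {
  "moves": [
    [4,-45,10,0,0,0.03,85],
    [8,-90,20,0,0,0.059,85],
    [12,-135,30,0,0,0.059,85],
    [16,-180,40,0,0,0.059,85],
    [19,-225,50,0,0,0.059,70],
    [22,-265,60,0,0,0.059,60],
    [22,-303,70,0,0,0.059,50],
    [22,-303,70,0,0,0.059,50]
  ]
}}

```text
clock: 1.7
tcp_pos: [0.5104, 0.0251, 0.199]
orientation: [-3.076, 0.625, 0.003]
contact_force: [0.4, -1.2, -0.6]
grip_width: 0.0496
gripper_force: 0.0
```

Run:
```python
from h import *
f=grab('wrist');save('w1.png',f['image']);print(r.get_obs()['tcp_pos'],r.get_obs()['joints'])
P=cloud(f);z=P[...,2];dark=f['image'].max(-1)<50
m=dark&(z>.08)&(z<.097)&(np.hypot(P[...,0]-.51,P[...,1]-.02)<.05)
print(m.sum(),np.median(z[m]),cv2.minAreaRect(P[m][:,:2].astype(np.float32)))
```

```text
[0.50995478 0.02185588 0.19933908] [ 0.08773508  0.26191361 -0.29493659  1.9604786   0.09211692  0.93366067
 -2.22747353]
852 0.08943507103889242 ((0.5116396546363831, 0.021172640845179558), (0.013963088393211365, 0.049565527588129044), 64.25553894042969)
```

View pics/w1.png

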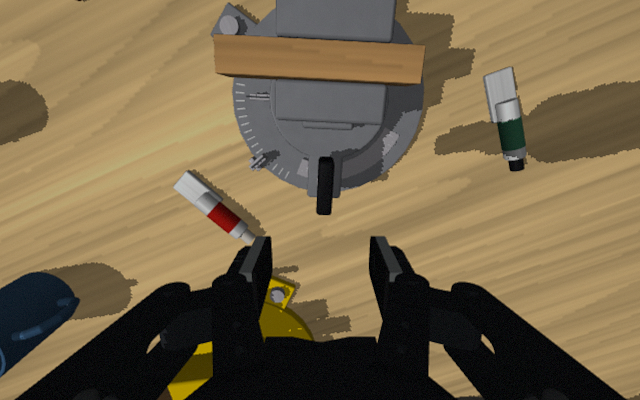

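The wrist view shows the knob at (324,185), its rectangle 14 x 49.6 mm and its top at 89 mm, as described. The pointer is at (258,96) and the tab at (260,160).

Run:
```python
from h import *
f=load('wrist');rel([.5116,.0212,.060],1.1215)
save('w1c.png',cv2.convertScaleAbs(cv2.resize(f['image'][75:185,225:315],None,fx=5,fy=5,interpolation=cv2.INTER_CUBIC),alpha=1.3))
```

```text
shift [  2.1  -0.  139.3] turn [-3.000e-03 -0.000e+00 -3.096e+00]
shift [  2.1  -0.  139.3] turn [-0.     0.002  0.045]
x,y,z axes [[0.92, -0.393, -0.002], [-0.393, -0.92, 0.001], [-0.002, -0.0, -1.0]]
```

View pics/w1c.png

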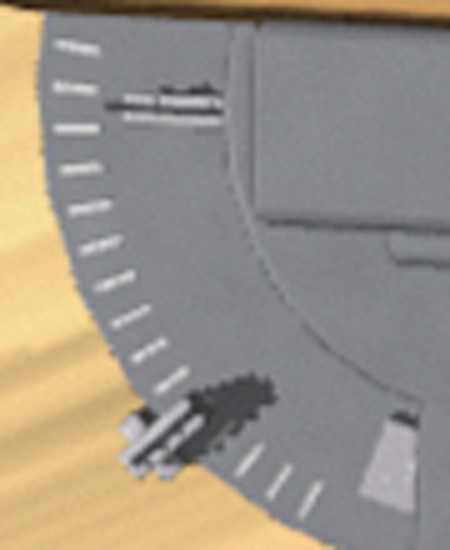

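The pointer line runs from crop (110,105) to (222,110). The tab's dark line is centred near (167,440). Next I descend and grip.

{"fn": "step_arm", "kwargs": {
  "moves": [
    [1,0,45,0,0,0.045,50],
    [2,0,85,0,0,0.045,50],
    [2,0,115,0,0,0.045,50],
    [2,0,132,0,0,0.045,50],
    [2,0,139,0,0,0.045,50],
    [2,0,139,0,0,0.045,50]
  ],
  "grip_force": 60
}}

```text
clock: 2.35
tcp_pos: [0.5114, 0.0172, 0.0608]
orientation: [3.06, -0.709, -0.002]
contact_force: [0.2, 0.7, -0.2]
grip_width: 0.0505
gripper_force: 0.0
```

Run:
```python
from h import *
f=load('wrist');C=np.array([.5792,-.0114])
b=lambda v:np.arctan2(v[1],v[0])
for n,u,v,z in(('p',225+110/5,75+105/5,.026),('p',225+222/5,75+110/5,.026),('t',225+167/5,75+440/5,.031)):
  q=ray(f,u,v,z)[:2];print(n,q,np.linalg.norm(q-C),b(q-C))
P=cloud(f);z=P[...,2];
im=f['image'].astype(int);m=(abs(z-.014)<.003)&(np.hypot(*(P[...,:2]-C).transpose(2,0,1))<.11)&(im[...,0]-im[...,2]<15)
q=P[m][:,:2]
# rim: left edge, farthest per angular bin, fit circle radius .1
a=np.arctan2(q[:,1]-C[1],q[:,0]-C[0]);d=np.hypot(*(q-C).T)
pts=np.array([q[(a>s)&(a<s+.05)][np.argmax(d[(a>s)&(a<s+.05)])] for s in np.arange(1.0,4.2,.05) if ((a>s)&(a<s+.05)).sum()>10]+[q[(a>s)&(a<s+.05)][np.argmax(d[(a>s)&(a<s+.05)])] for s in np.arange(-2.8,-.6,.05) if ((a>s)&(a<s+.05)).sum()>10])
from scipy.optimize import least_squares
s=least_squares(lambda x:np.hypot(*(pts-x).T)-.1,C,loss='soft_l1',f_scale=.001);print(s.x,len(pts),np.median(abs(s.fun)))
o=r.get_obs();print(o['tcp_pos'],o['contact_force'],o['moment'],o['joints'][6])
rel([.5116,.0212,.060],1.1215)
```

```text
p [0.61383542 0.06235075] 0.08147873998502055 1.1317401406664431
p [0.60421741 0.0420823 ] 0.05904428446544697 1.133263644345359
t [0.54878756 0.08072531] 0.09701540422675173 1.88965244180013
[ 0.58000665 -0.01117247] 62 0.0005860108729645597
[0.51138495 0.01716445 0.06080478] [ 0.23403937  0.72844686 -0.18598376] [ 0.01811199 -0.03391787  0.01562958] -2.352012173241514
shift [-1.6 -3.7  0.8] turn [ 2.000e-03 -2.000e-03  3.136e+00]
shift [-1.6 -3.7  0.8] turn [ 0.001  0.001 -0.006]
x,y,z axes [[0.898, -0.44, -0.002], [-0.44, -0.898, -0.001], [-0.001, 0.001, -1.0]]
```

{"fn": "step_arm", "kwargs": {
  "moves": [
    [-1,-3,0.5,0,0,0,50],
    [-1,-3,0.5,0,0,0,50],
    [-1,-3,0.5,0,0,0,25]
  ]
}}

```text
clock: 2.65
tcp_pos: [0.5132, 0.0215, 0.0618]
orientation: [-3.06, 0.707, -0.003]
contact_force: [0.8, -0.8, -0.3]
grip_width: 0.0364
gripper_force: 0.0
```

Run:
```python
from h import *
o=r.get_obs();print(o['tcp_pos'],o['contact_force'],o['moment'],o['grip_width'])
rel([.5116,.0212,.060],1.1215)
```

```text
[0.51319875 0.02150428 0.0618113 ] [ 0.77722671 -0.80094636 -0.34292872] [ 0.02790742 -0.02433945 -0.00430837] 0.03639684923018312
shift [-1.3  1.   1.8] turn [-3.000e-03  2.000e-03  3.137e+00]
shift [-1.3  1.   1.8] turn [-0.001 -0.002 -0.005]
x,y,z axes [[0.899, -0.439, 0.002], [-0.439, -0.899, 0.0], [0.002, -0.001, -1.0]]
```

Within about 1 mm. Closing on the bar.

{"fn": "step_arm", "kwargs": {
  "moves": [
    [-1,1,1,0,0,0,12],
    [-1,1,1,0,0,0,8],
    [-1,1,1,0,0,0,8],
    [-1,1,1,0,0,0,8],
    [-1,1,1,0,0,0,8],
    [-1,1,1,0,0,0,8]
  ],
  "grip_force": 60
}}

```text
clock: 3.25
tcp_pos: [0.5112, 0.0208, 0.0602]
orientation: [3.061, -0.707, 0.0]
contact_force: [-0.7, -0.5, 5.7]
grip_width: 0.0128
gripper_force: 59.5
```

Run:
```python
from h import *
o=r.get_obs();print(o['tcp_pos'],o['contact_force'],o['moment'],o['grip_width'],o['gripper_force'])
rel([.5116,.0212,.060],1.1215)
```

```text
[0.51115126 0.02080504 0.06017028] [-0.68418147 -0.48540481  5.70596154] [-0.07841433  0.33561898  0.07468294] 0.012769190985125429 59.45441722869873
shift [ 0.2 -0.6  0.2] turn [-0.    -0.     3.137]
shift [ 0.2 -0.6  0.2] turn [ 0.    -0.    -0.005]
x,y,z axes [[0.899, -0.439, 0.0], [-0.439, -0.899, -0.0], [0.0, 0.0, -1.0]]
```

{"fn": "step_arm", "kwargs": {
  "moves": [
    [0,0,-0.4,0,0,-0.1,8],
    [0,0,-0.8,0,0,-0.2,8],
    [0,0,-1.2,0,0,-0.3,8],
    [0,0,-1.6,0,0,-0.4,8],
    [0,0,-2.0,0,0,-0.5,8],
    [0,0,-2.4,0,0,-0.6,8],
    [0,0,-2.8,0,0,-0.7,8],
    [0,0,-2.8,0,0,-0.7,8]
  ]
}}

```text
clock: 4.05
tcp_pos: [0.5112, 0.0214, 0.0625]
orientation: [-3.117, -0.386, -0.0]
contact_force: [-0.7, 2.1, -0.9]
grip_width: 0.0129
gripper_force: 58.9
```

```bash
cat > s.py <<'E'
from h import *
o=r.get_obs();A=R.from_rotvec(o['orientation']).as_matrix()
C=np.array([.580,-.0112]);d=C-o['tcp_pos'][:2]
print('tcp',o['tcp_pos'].round(4),'F',o['contact_force'].round(2),'M',o['moment'].round(3),'w',round(o['grip_width'],4),round(o['gripper_force'],1),'q7',o['joints'][6].round(3),'yaw y',np.arctan2(A[1,1],A[0,1]).round(4),'tilt',A[:2,2].round(3),'R',np.linalg.norm(d).round(4),'headx',np.arctan2(d[1],d[0]).round(4))
E
python3 s.py
```

```text
tcp [0.5112 0.0214 0.0625] F [-0.67  2.12 -0.91] M [ 0.394 -0.148  0.091] w 0.0129 58.9 q7 -1.772 yaw y -1.3245 tilt [0.    0.001] R 0.0761 headx -0.4419
```

Run:
```python
from h import *
o=r.get_obs();A=R.from_rotvec(o['orientation']);C=np.array([.580,-.0112,o['tcp_pos'][2]]);d=o['tcp_pos']-C
for t in np.arange(1,9)*.085: print(round(t,3),np.round(1e3*A.inv().apply(R.from_rotvec([0,0,t]).apply(d)-d),1))
```

```text
0.085 [-3.9  5.2 -0. ]
0.17 [-7.3 10.6 -0. ]
0.255 [-10.3  16.4  -0. ]
0.34 [-12.8  22.4  -0. ]
0.425 [-14.7  28.5  -0. ]
0.51 [-16.1  34.9  -0. ]
0.595 [-17.   41.3  -0.1]
0.68 [-17.3  47.7  -0.1]
```

{"fn": "step_arm", "kwargs": {
  "moves": [
    [-3.9,5.2,0,0,0,-0.085,8],
    [-7.3,10.6,0,0,0,-0.17,8],
    [-10.3,16.4,0,0,0,-0.255,8],
    [-12.8,22.4,0,0,0,-0.34,8],
    [-14.7,28.5,0,0,0,-0.425,8],
    [-16.1,34.9,0,0,0,-0.51,8],
    [-17,41.3,0,0,0,-0.595,8],
    [-17.3,47.7,0,0,0,-0.68,8]
  ]
}}

```text
clock: 4.85
tcp_pos: [0.5044, -0.0221, 0.0627]
orientation: [-2.8, -1.407, -0.003]
contact_force: [-7.2, 19.3, 6.9]
grip_width: 0.0132
gripper_force: 60.4
```

{"fn": "step_arm", "kwargs": {
  "moves": [
    [0,0,0,0,0,0,8],
    [0,0,0,0,0,0,8]
  ]
}}

```text
clock: 5.05
tcp_pos: [0.5047, -0.0243, 0.0626]
orientation: [-2.804, -1.404, -0.002]
contact_force: [-4.6, 13.1, 4.6]
grip_width: 0.0135
gripper_force: 60.4
```

```bash
python3 s.py
python3 - <<'E'
from h import *
f=grab('wrist');g=f['image']
M=cv2.Rodrigues(f['rvec'])[0]
p=[cv2.projectPoints(np.array([q]),f['rvec'],f['tvec'],f['mtx'],None)[0].ravel() for q in([.580-.095*.33,-.0112+.095*.94,.031],[.58-.03*.33,-.0112+.03*.94,.026])];print(p)
c=np.mean(p,0).astype(int);u,v=max(c[0]-50,0),max(c[1]-50,0);print(u,v)
save('w2c.png',cv2.convertScaleAbs(cv2.resize(g[v:v+100,u:u+100],None,fx=6,fy=6,interpolation=cv2.INTER_CUBIC),alpha=1.3))
E
```

```text
tcp [ 0.5047 -0.0243  0.0626] F [-4.63 13.1   4.62] M [2.796 1.076 0.348] w 0.0135 60.4 q7 -1.101 yaw y -0.6424 tilt [-0.001  0.005] R 0.0764 headx 0.1725
[array([270.02008087,  36.04105257]), array([367.49774021, 107.14001024])]
268 21
```

View pics/w2c.png

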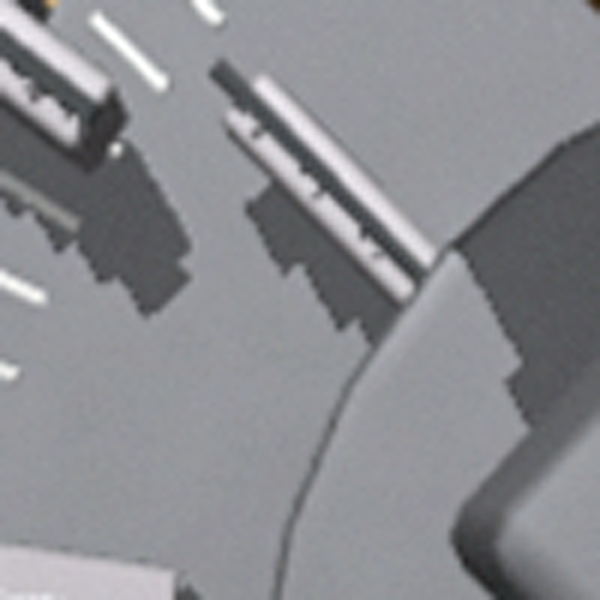

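The close view shows the pointer line from crop (222,75) to (425,280) and the tab line from (0,35) to (95,115), so some swing remains.

```bash
cat > m.py <<'E'
import sys
from h import *
def go(u,v,P,T,k=6,C=np.array([.580,-.0112])):
    f=load('wrist');b=lambda q:np.arctan2(q[1],q[0])
    for n,L,z in(('p',P,.026),('t',T,.031)):
        q=[ray(f,u+a/k,v+c/k,z)[:2] for a,c in L]
        print(n,[(np.linalg.norm(x-C).round(4),b(x-C).round(4)) for x in q],'line dir',b(q[0]-q[1]).round(4))
E
python3 - <<'E'
from m import *
go(268,21,[(222,75),(425,280)],[(2,38),(95,115)])
o=r.get_obs();A=R.from_rotvec(o['orientation']);C=np.array([.580,-.0112,o['tcp_pos'][2]]);d=o['tcp_pos']-C
for t in np.arange(1,9)*.03: print(round(t,3),np.round(1e3*A.inv().apply(R.from_rotvec([0,0,t]).apply(d)-d),1))
E
```

```text
p [(np.float64(0.0816), np.float64(1.7607)), (np.float64(0.0563), np.float64(1.7635))] line dir 1.7545
t [(np.float64(0.0976), np.float64(1.8773)), (np.float64(0.0876), np.float64(1.8812))] line dir 1.8433
0.03 [-1.5  1.7 -0. ]
0.06 [-3.   3.4 -0. ]
0.09 [-4.5  5.2 -0. ]
0.12 [-5.9  7.  -0. ]
0.15 [-7.2  8.9 -0.1]
0.18 [-8.5 10.8 -0.1]
0.21 [-9.7 12.7 -0.1]
0.24 [-10.9  14.7  -0.1]
```

{"fn": "step_arm", "kwargs": {
  "moves": [
    [-1.5,1.7,0,0,0,-0.03,8],
    [-3,3.4,0,0,0,-0.06,8],
    [-4.5,5.2,0,0,0,-0.09,8],
    [-4.5,5.2,0,0,0,-0.09,8],
    [-4.5,5.2,0,0,0,-0.09,8],
    [-4.5,5.2,0,0,0,-0.09,8],
    [-4.5,5.2,0,0,0,-0.09,8]
  ]
}}

```text
clock: 5.8
tcp_pos: [0.5062, -0.0314, 0.0626]
orientation: [-2.739, -1.529, -0.002]
contact_force: [-3.8, 12.3, 3.8]
grip_width: 0.013
gripper_force: 60.4
```

```bash
python3 s.py
python3 - <<'E'
from h import *
f=grab('wrist');g=f['image']
p=[cv2.projectPoints(np.array([q]),f['rvec'],f['tvec'],f['mtx'],None)[0].ravel() for q in([.580-.095*.31,-.0112+.095*.95,.031],[.58-.05*.31,-.0112+.05*.95,.026])]
c=np.mean(p,0).astype(int);u,v=max(c[0]-35,0),max(c[1]-35,0);print(u,v)
save('w3c.png',cv2.convertScaleAbs(cv2.resize(g[v:v+72,u:u+72],None,fx=8,fy=8,interpolation=cv2.INTER_CUBIC),alpha=1.3))
E
```

```text
tcp [ 0.5062 -0.0314  0.0626] F [-3.8  12.33  3.84] M [2.667 0.975 0.364] w 0.013 60.4 q7 -1.011 yaw y -0.5526 tilt [-0.001  0.005] R 0.0765 headx 0.2668
277 12
```

View pics/w3c.png

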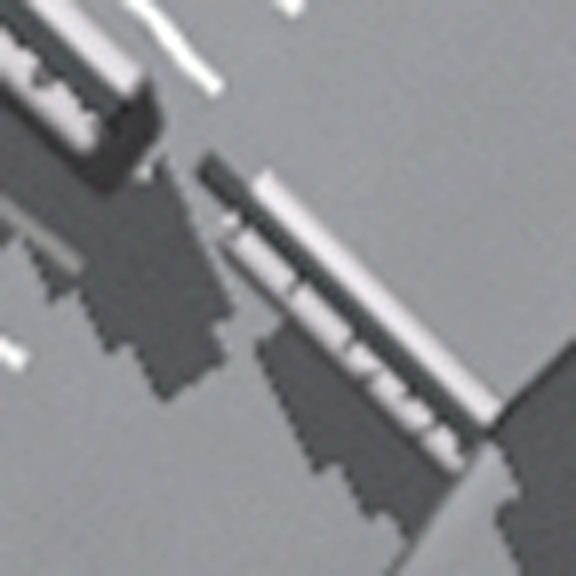

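The pointer line is now at crop (210,168)-(475,425) and the tab line at (15,20)-(118,115), nearly aligned.

Run:
```python
from m import *
go(277,12,[(215,175),(475,425)],[(15,22),(115,112)],8)
go(277,12,[(215,175),(475,425)],[(15,22),(115,112)],8,np.array([.5792,-.0114]))
```

```text
p [(np.float64(0.0814), np.float64(1.8574)), (np.float64(0.0577), np.float64(1.8529))] line dir 1.8684
t [(np.float64(0.0961), np.float64(1.8835)), (np.float64(0.0879), np.float64(1.8819))] line dir 1.9
p [(np.float64(0.0814), np.float64(1.8473)), (np.float64(0.0577), np.float64(1.8386))] line dir 1.8684
t [(np.float64(0.0961), np.float64(1.8749)), (np.float64(0.0878), np.float64(1.8726))] line dir 1.9
```

{"fn": "step_arm", "kwargs": {
  "moves": [
    [-0.7,0.9,0,0,0,-0.015,8],
    [-1.4,1.7,0,0,0,-0.03,8],
    [-1.4,1.7,0,0,0,-0.03,8],
    [-1.4,1.7,0,0,0,-0.03,8],
    [-1.4,1.7,0,0,0,-0.03,8]
  ]
}}

```text
clock: 6.35
tcp_pos: [0.5069, -0.0336, 0.0626]
orientation: [-2.716, -1.57, -0.002]
contact_force: [-3.9, 11.9, 6.3]
grip_width: 0.0134
gripper_force: 60.4
```

```bash
python3 s.py
python3 - <<'E'
from h import *
o=r.get_obs();A=R.from_rotvec(o['orientation']);print('force tool',A.inv().apply(o['contact_force']),A.inv().apply(o['moment']))
E
```

```text
tcp [ 0.5069 -0.0336  0.0626] F [-3.92 11.92  6.29] M [2.647 1.038 0.405] w 0.0134 60.4 q7 -0.982 yaw y -0.5227 tilt [-0.001  0.005] R 0.0765 headx 0.2971
force tool [ 8.38572228 -9.37224794 -6.22603609] [ 2.22209531  1.77438487 -0.40429243]
```

{"fn": "step_arm", "kwargs": {
  "moves": [
    [1.1,-1.3,0.3,0,0,0,8],
    [2.2,-2.6,0.5,0,0,0,8],
    [2.2,-2.6,0.5,0,0,0,8],
    [2.2,-2.6,0.5,0,0,0,8]
  ]
}}

```text
clock: 6.75
tcp_pos: [0.5068, -0.0332, 0.0625]
orientation: [-2.721, -1.568, -0.001]
contact_force: [-3.7, 4.8, 6.4]
grip_width: 0.013
gripper_force: 60.7
```

```bash
python3 s.py
python3 - <<'E'
from h import *
f=grab('wrist');g=f['image']
p=[cv2.projectPoints(np.array([q]),f['rvec'],f['tvec'],f['mtx'],None)[0].ravel() for q in([.580-.095*.31,-.0112+.095*.95,.031],[.58-.05*.31,-.0112+.05*.95,.026])]
c=np.mean(p,0).astype(int);u,v=max(c[0]-35,0),max(c[1]-35,0);print(u,v)
save('w4c.png',cv2.convertScaleAbs(cv2.resize(g[v:v+72,u:u+72],None,fx=8,fy=8,interpolation=cv2.INTER_CUBIC),alpha=1.3))
E
```

```text
tcp [ 0.5068 -0.0332  0.0625] F [-3.7   4.76  6.37] M [1.109 0.629 0.34 ] w 0.013 60.7 q7 -0.989 yaw y -0.5249 tilt [0.    0.001] R 0.0764 headx 0.2921
279 9
```

View pics/w4c.png

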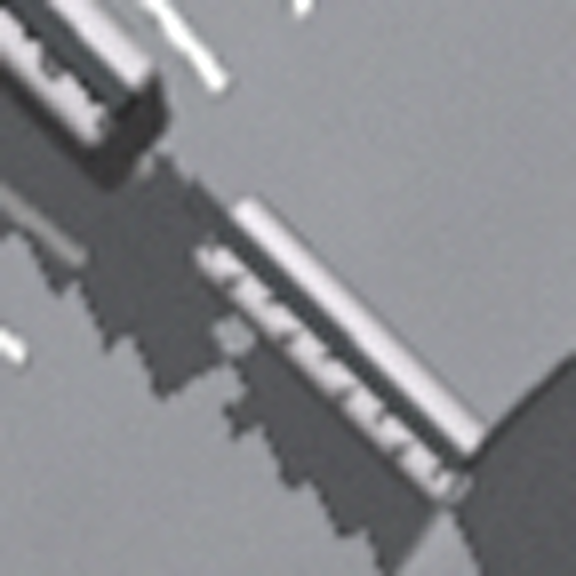

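The pointer line is at crop (228,235)-(460,465) and the tab line at (25,18)-(115,103), close to collinear.

Run:
```python
from m import *
go(279,9,[(228,235),(455,460)],[(25,18),(115,103)],8)
```

```text
p [(np.float64(0.0785), np.float64(1.8895)), (np.float64(0.0574), np.float64(1.8926))] line dir 1.8808
t [(np.float64(0.0958), np.float64(1.8867)), (np.float64(0.0883), np.float64(1.885))] line dir 1.9064
```

Aligned within about 0.01 rad. Now I tighten clockwise.

{"fn": "step_arm", "kwargs": {
  "moves": [
    [0,0,0.3,0,0,0.07,8],
    [0,0,0.6,0,0,0.14,8],
    [0,0,0.9,0,0,0.21,8],
    [0,0,1.1,0,0,0.28,8],
    [0,0,1.1,0,0,0.28,8],
    [0,0,1.1,0,0,0.28,8]
  ]
}}

```text
clock: 7.4
tcp_pos: [0.507, -0.0334, 0.0614]
orientation: [-2.913, -1.173, -0.001]
contact_force: [-2.5, 4.6, 5.7]
grip_width: 0.013
gripper_force: 60.3
```

```bash
python3 s.py
```

```text
tcp [ 0.507  -0.0334  0.0614] F [-2.47  4.64  5.68] M [ 1.162  0.51  -0.029] w 0.013 60.3 q7 -1.226 yaw y -0.8052 tilt [0.    0.001] R 0.0763 headx 0.2951
```

{"fn": "step_arm", "kwargs": {
  "moves": [
    [0,0,0.2,0,0,0.06,8],
    [0,0,0.2,0,0,0.06,8],
    [0,0,0.2,0,0,0.06,8],
    [0,0,0.2,0,0,0.06,8]
  ]
}}

```text
clock: 7.8
tcp_pos: [0.507, -0.0334, 0.0612]
orientation: [-2.947, -1.086, -0.001]
contact_force: [-2.2, 4.6, 5.9]
grip_width: 0.013
gripper_force: 60.3
```

```bash
python3 s.py
```

```text
tcp [ 0.507  -0.0334  0.0612] F [-2.23  4.62  5.89] M [1.133 0.478 0.063] w 0.013 60.3 q7 -1.276 yaw y -0.8647 tilt [0.    0.001] R 0.0763 headx 0.2958
```

{"fn": "step_arm", "kwargs": {
  "moves": [
    [0,0,0.2,0,0,0.06,8],
    [0,0,0.2,0,0,0.06,8],
    [0,0,0.2,0,0,0.06,8],
    [0,0,0.2,0,0,0.06,8]
  ]
}}

```text
clock: 8.2
tcp_pos: [0.5071, -0.0335, 0.0609]
orientation: [-2.978, -0.997, -0.001]
contact_force: [-1.4, 4.2, 5.8]
grip_width: 0.0134
gripper_force: 60.2
```

```bash
python3 s.py
```

```text
tcp [ 0.5071 -0.0335  0.0609] F [-1.38  4.24  5.83] M [1.201 0.419 0.115] w 0.0134 60.2 q7 -1.327 yaw y -0.9245 tilt [0.    0.001] R 0.0763 headx 0.2967
```

{"fn": "step_arm", "kwargs": {
  "moves": [
    [0,0,0.2,0,0,0.06,8],
    [0,0,0.2,0,0,0.06,8],
    [0,0,0.2,0,0,0.06,8],
    [0,0,0.2,0,0,0.06,8]
  ]
}}

```text
clock: 8.6
tcp_pos: [0.5071, -0.0335, 0.0607]
orientation: [-3.006, -0.908, -0.001]
contact_force: [-1.9, 5.3, 5.3]
grip_width: 0.0128
gripper_force: 60.2
```

```bash
python3 s.py
```

```text
tcp [ 0.5071 -0.0335  0.0607] F [-1.92  5.3   5.28] M [1.174 0.415 0.091] w 0.0128 60.2 q7 -1.377 yaw y -0.9844 tilt [0.    0.001] R 0.0763 headx 0.2973
```

```bash
cat > a.py <<'E'
from h import *
m=[]
for i in range(5): r.grab_frame('wrist');m.append(r.get_obs()['moment'][2])
print('Mz',np.round(m,3),np.mean(m).round(3))
import s
E
python3 a.py
```

```text
Mz [0.073 0.119 0.116 0.098 0.035] 0.088
tcp [ 0.5071 -0.0336  0.0607] F [-1.85  5.07  4.94] M [1.214 0.331 0.035] w 0.0131 60.2 q7 -1.377 yaw y -0.9845 tilt [0.    0.001] R 0.0763 headx 0.2975
```

{"fn": "step_arm", "kwargs": {
  "moves": [
    [0,0,0.2,0,0,0.06,8],
    [0,0,0.2,0,0,0.06,8],
    [0,0,0.2,0,0,0.06,8],
    [0,0,0.2,0,0,0.06,8]
  ]
}}

```text
clock: 9.25
tcp_pos: [0.5071, -0.0336, 0.0605]
orientation: [-3.032, -0.818, -0.001]
contact_force: [-1.8, 5.3, 5.1]
grip_width: 0.013
gripper_force: 60.1
```

```bash
python3 a.py
```

```text
Mz [0.074 0.064 0.068 0.076 0.104] 0.077
tcp [ 0.5071 -0.0336  0.0605] F [-0.59  5.49  5.07] M [1.3   0.338 0.104] w 0.0132 60.1 q7 -1.427 yaw y -1.0436 tilt [0.001 0.001] R 0.0763 headx 0.2983
```

{"fn": "step_arm", "kwargs": {
  "moves": [
    [0,0,0.2,0,0,0.06,8],
    [0,0,0.2,0,0,0.06,8],
    [0,0,0.2,0,0,0.06,8],
    [0,0,0.2,0,0,0.06,8]
  ]
}}

```text
clock: 9.9
tcp_pos: [0.5072, -0.0337, 0.0603]
orientation: [-3.055, -0.727, -0.001]
contact_force: [-1.3, 6.7, 4.1]
grip_width: 0.0129
gripper_force: 60.1
```

```bash
python3 a.py
```

```text
Mz [0.072 0.088 0.107 0.112 0.131] 0.102
tcp [ 0.5071 -0.0337  0.0602] F [-1.02  5.51  4.5 ] M [1.259 0.262 0.131] w 0.0132 60.1 q7 -1.478 yaw y -1.1036 tilt [0.001 0.001] R 0.0763 headx 0.2992
```

{"fn": "step_arm", "kwargs": {
  "moves": [
    [0,0,0.2,0,0,0.06,8],
    [0,0,0.2,0,0,0.06,8],
    [0,0,0.2,0,0,0.06,8],
    [0,0,0.2,0,0,0.06,8]
  ]
}}

```text
clock: 10.55
tcp_pos: [0.5071, -0.0337, 0.06]
orientation: [-3.075, -0.635, -0.001]
contact_force: [-2.0, 4.9, 3.7]
grip_width: 0.0131
gripper_force: 60.0
```

```bash
python3 a.py
```

```text
Mz [0.069 0.143 0.096 0.139 0.118] 0.113
tcp [ 0.5072 -0.0337  0.06  ] F [-1.45  5.45  4.36] M [1.236 0.239 0.118] w 0.0133 60.0 q7 -1.528 yaw y -1.1635 tilt [0.001 0.001] R 0.0762 headx 0.3
```

{"fn": "step_arm", "kwargs": {
  "moves": [
    [0,0,0.2,0,0,0.06,8],
    [0,0,0.2,0,0,0.06,8],
    [0,0,0.2,0,0,0.06,8],
    [0,0,0.2,0,0,0.06,8]
  ]
}}

```text
clock: 11.2
tcp_pos: [0.5072, -0.0338, 0.0598]
orientation: [-3.093, -0.543, -0.001]
contact_force: [-1.8, 5.3, 3.7]
grip_width: 0.0131
gripper_force: 60.0
```

```bash
python3 a.py
```

```text
Mz [0.083 0.131 0.069 0.063 0.091] 0.088
tcp [ 0.5071 -0.0338  0.0598] F [-0.83  4.5   2.92] M [1.25  0.173 0.091] w 0.0132 60.0 q7 -1.578 yaw y -1.2234 tilt [0.001 0.001] R 0.0763 headx 0.3008
```

{"fn": "step_arm", "kwargs": {
  "moves": [
    [0,0,0.2,0,0,0.06,8],
    [0,0,0.2,0,0,0.06,8],
    [0,0,0.2,0,0,0.06,8],
    [0,0,0.2,0,0,0.06,8]
  ]
}}

```text
clock: 11.85
tcp_pos: [0.5072, -0.0338, 0.0595]
orientation: [-3.108, -0.45, -0.001]
contact_force: [-0.3, 5.7, 3.7]
grip_width: 0.0134
gripper_force: 59.9
```

```bash
python3 a.py
```

```text
Mz [0.06  0.103 0.068 0.079 0.067] 0.076
tcp [ 0.5072 -0.0338  0.0596] F [-0.83  6.16  3.01] M [1.279 0.173 0.067] w 0.0129 59.9 q7 -1.629 yaw y -1.283 tilt [0.001 0.001] R 0.0763 headx 0.3011
```

{"fn": "step_arm", "kwargs": {
  "moves": [
    [0,0,0.2,0,0,0.06,8],
    [0,0,0.2,0,0,0.06,8],
    [0,0,0.2,0,0,0.06,8],
    [0,0,0.2,0,0,0.06,8]
  ]
}}

```text
clock: 12.5
tcp_pos: [0.5072, -0.0339, 0.0593]
orientation: [-3.12, -0.357, -0.001]
contact_force: [-0.2, 5.0, 3.0]
grip_width: 0.0132
gripper_force: 59.8
```

```bash
python3 a.py
```

```text
Mz [0.13  0.095 0.149 0.137 0.057] 0.114
tcp [ 0.5072 -0.0339  0.0593] F [-0.66  5.55  1.92] M [1.174 0.111 0.057] w 0.0132 59.9 q7 -1.679 yaw y -1.3431 tilt [0.001 0.001] R 0.0763 headx 0.3025
```

{"fn": "step_arm", "kwargs": {
  "moves": [
    [0,0,0.2,0,0,0.06,8],
    [0,0,0.2,0,0,0.06,8],
    [0,0,0.2,0,0,0.06,8],
    [0,0,0.2,0,0,0.06,8]
  ]
}}

```text
clock: 13.15
tcp_pos: [0.5072, -0.034, 0.0591]
orientation: [-3.129, -0.264, -0.001]
contact_force: [-0.2, 4.8, 2.5]
grip_width: 0.0132
gripper_force: 59.8
```

```bash
python3 a.py
```

```text
Mz [0.115 0.062 0.083 0.167 0.101] 0.106
tcp [ 0.5072 -0.034   0.0591] F [-0.53  5.68  2.19] M [1.28  0.084 0.101] w 0.0126 59.8 q7 -1.729 yaw y -1.4027 tilt [0.    0.001] R 0.0763 headx 0.3029
```

{"fn": "step_arm", "kwargs": {
  "moves": [
    [0,0,0.2,0,0,0.06,8],
    [0,0,0.2,0,0,0.06,8],
    [0,0,0.2,0,0,0.06,8],
    [0,0,0.2,0,0,0.06,8]
  ]
}}

```text
clock: 13.8
tcp_pos: [0.5072, -0.034, 0.0588]
orientation: [-3.136, -0.17, -0.001]
contact_force: [-0.1, 5.5, 2.3]
grip_width: 0.0133
gripper_force: 59.7
```

```bash
python3 a.py
```

```text
Mz [0.115 0.049 0.137 0.07  0.151] 0.104
tcp [ 0.5072 -0.034   0.0589] F [-0.81  5.    2.53] M [1.32  0.05  0.151] w 0.0128 59.7 q7 -1.779 yaw y -1.4626 tilt [0.001 0.001] R 0.0763 headx 0.3038
```

{"fn": "step_arm", "kwargs": {
  "moves": [
    [0,0,0.2,0,0,0.06,8],
    [0,0,0.2,0,0,0.06,8],
    [0,0,0.2,0,0,0.06,8],
    [0,0,0.2,0,0,0.06,8]
  ]
}}

```text
clock: 14.45
tcp_pos: [0.5072, -0.0341, 0.0586]
orientation: [-3.14, -0.076, -0.001]
contact_force: [-0.7, 6.1, 1.2]
grip_width: 0.0129
gripper_force: 59.7
```

```bash
python3 a.py
```

```text
Mz [0.095 0.091 0.068 0.12  0.077] 0.09
tcp [ 0.5072 -0.0341  0.0587] F [0.12 5.53 1.24] M [ 1.212 -0.021  0.077] w 0.013 59.7 q7 -1.829 yaw y -1.5224 tilt [0.001 0.001] R 0.0763 headx 0.3046
```

{"fn": "step_arm", "kwargs": {
  "moves": [
    [0,0,0.2,0,0,0.06,8],
    [0,0,0.2,0,0,0.06,8],
    [0,0,0.2,0,0,0.06,8],
    [0,0,0.2,0,0,0.06,8]
  ]
}}

```text
clock: 15.1
tcp_pos: [0.5072, -0.0342, 0.0584]
orientation: [-3.141, 0.018, -0.001]
contact_force: [-0.5, 4.9, 1.5]
grip_width: 0.0129
gripper_force: 59.7
```

```bash
python3 a.py
```

```text
Mz [0.103 0.165 0.094 0.105 0.109] 0.115
tcp [ 0.5072 -0.0342  0.0584] F [-0.5   5.43  1.71] M [ 1.186 -0.003  0.109] w 0.0129 59.7 q7 -1.879 yaw y -1.5823 tilt [0.001 0.001] R 0.0764 headx 0.3057
```

{"fn": "step_arm", "kwargs": {
  "moves": [
    [0,0,0.2,0,0,0.06,8],
    [0,0,0.2,0,0,0.06,8],
    [0,0,0.2,0,0,0.06,8],
    [0,0,0.2,0,0,0.06,8]
  ]
}}

```text
clock: 15.75
tcp_pos: [0.5072, -0.0342, 0.0583]
orientation: [-3.139, 0.111, -0.001]
contact_force: [0.6, 5.3, 1.9]
grip_width: 0.0128
gripper_force: 59.8
```

```bash
python3 a.py
```

```text
Mz [0.114 0.092 0.098 0.107 0.108] 0.104
tcp [ 0.5072 -0.0342  0.0583] F [-0.29  6.31  2.07] M [1.292 0.095 0.108] w 0.0131 59.8 q7 -1.929 yaw y -1.6418 tilt [0.    0.001] R 0.0764 headx 0.3063
```

{"fn": "step_arm", "kwargs": {
  "moves": [
    [0,0,0.2,0,0,0.06,8],
    [0,0,0.2,0,0,0.06,8],
    [0,0,0.2,0,0,0.06,8],
    [0,0,0.2,0,0,0.06,8]
  ]
}}

```text
clock: 16.4
tcp_pos: [0.5072, -0.0343, 0.0581]
orientation: [-3.134, 0.205, -0.001]
contact_force: [-1.4, 6.0, 2.4]
grip_width: 0.0129
gripper_force: 60.0
```

```bash
python3 a.py
```

```text
Mz [0.215 0.147 0.206 0.162 0.144] 0.175
tcp [ 0.5072 -0.0343  0.0582] F [-0.37  5.77  2.84] M [1.269 0.115 0.144] w 0.0129 60.0 q7 -1.979 yaw y -1.7017 tilt [0.001 0.001] R 0.0764 headx 0.3069
```

Rising: 0.175 against a loose level of about 0.10. Continuing in small steps.

{"fn": "step_arm", "kwargs": {
  "moves": [
    [0,0,0.2,0,0,0.06,8],
    [0,0,0.2,0,0,0.06,8],
    [0,0,0.2,0,0,0.06,8],
    [0,0,0.2,0,0,0.06,8]
  ]
}}

```text
clock: 17.05
tcp_pos: [0.5071, -0.0343, 0.058]
orientation: [-3.127, 0.299, -0.001]
contact_force: [-1.8, 6.1, 3.5]
grip_width: 0.0128
gripper_force: 60.2
```

```bash
python3 a.py
```

```text
Mz [0.256 0.299 0.246 0.228 0.232] 0.252
tcp [ 0.5072 -0.0343  0.058 ] F [-1.1  5.6  4.1] M [1.289 0.213 0.232] w 0.013 60.2 q7 -2.029 yaw y -1.7615 tilt [0.    0.001] R 0.0764 headx 0.3077
```

{"fn": "step_arm", "kwargs": {
  "moves": [
    [0,0,0.1,0,0,0.035,8],
    [0,0,0.1,0,0,0.035,8],
    [0,0,0.1,0,0,0.035,8],
    [0,0,0.1,0,0,0.035,8]
  ]
}}

```text
clock: 17.7
tcp_pos: [0.5071, -0.0343, 0.058]
orientation: [-3.121, 0.353, -0.001]
contact_force: [-1.0, 5.5, 3.9]
grip_width: 0.013
gripper_force: 60.4
```

```bash
python3 a.py
python3 - <<'E'
from h import *
f=grab('wrist');g=f['image']
p=[cv2.projectPoints(np.array([q]),f['rvec'],f['tvec'],f['mtx'],None)[0].ravel() for q in([.580-.095*.31,-.0112+.095*.95,.031],[.58-.05*.31,-.0112+.05*.95,.026])]
c=np.mean(p,0).astype(int);u,v=max(c[0]-35,0),max(c[1]-35,0);print(u,v)
save('w5c.png',cv2.convertScaleAbs(cv2.resize(g[v:v+72,u:u+72],None,fx=8,fy=8,interpolation=cv2.INTER_CUBIC),alpha=1.3))
E
```

```text
Mz [0.35  0.325 0.319 0.334 0.336] 0.333
tcp [ 0.5071 -0.0343  0.058 ] F [-1.3   6.08  4.97] M [1.204 0.234 0.336] w 0.0132 60.4 q7 -2.058 yaw y -1.7961 tilt [0.    0.001] R 0.0764 headx 0.3076
117 147
```

View pics/w5c.png

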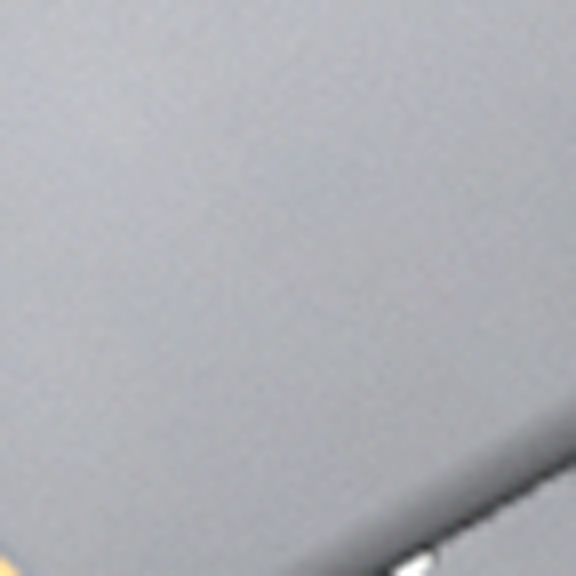

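Torque is firm at 0.33, about 0.23 above the loose level. The crop shows only the jaw, which hides the pointer. I let go, lift, and look from above.

{"fn": "step_arm", "kwargs": {
  "moves": [
    [0,0,0,0,0,0,24],
    [0,0,0,0,0,0,28],
    [0,0,0,0,0,0,28],
    [0,0,-15,0,0,0,28],
    [0,0,-40,0,0,0,28],
    [0,0,-85,0,0,0,28],
    [0,0,-130,0,0,0,28],
    [0,0,-150,0,0,0,28]
  ]
}}

```text
clock: 18.8
tcp_pos: [0.5087, -0.0357, 0.2117]
orientation: [3.121, -0.36, 0.009]
contact_force: [1.2, 0.6, -0.6]
grip_width: 0.0279
gripper_force: 0.0
```

```bash
python3 s.py
python3 - <<'E'
from h import *
A=R.from_rotvec(r.get_obs()['orientation'])
f=grab('wrist')
print([cv2.projectPoints(np.array([q]),f['rvec'],f['tvec'],f['mtx'],None)[0].ravel() for q in([.580-.095*.31,-.0112+.095*.95,.031],[.58-.05*.31,-.0112+.05*.95,.026])])
print('world -x 70mm in tool',1e3*A.inv().apply([-.07,0.0,0]), 'world +y 70',1e3*A.inv().apply([0,.07,0]))
E
```

```text
tcp [ 0.5087 -0.0357  0.2117] F [ 1.16  0.62 -0.6 ] M [ 0.009 -0.039  0.016] w 0.0279 0.0 q7 -1.953 yaw y -1.8005 tilt [ 0.005 -0.001] R 0.0754 headx 0.3307
[array([210.01361599, 161.1623845 ]), array([244.82275771, 139.11755719])]
world -x 70mm in tool [-68.16084626  15.93595707  -0.37988023] world +y 70 [-1.59359422e+01 -6.81618924e+01 -4.65580863e-02]
```

Run:
```python
from h import *
g=load('wrist')['image']
save('w6c.png',cv2.convertScaleAbs(cv2.resize(g[115:187,187:267],None,fx=8,fy=8,interpolation=cv2.INTER_CUBIC),alpha=1.3))
```

```text
(no output)
```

View pics/w6c.png

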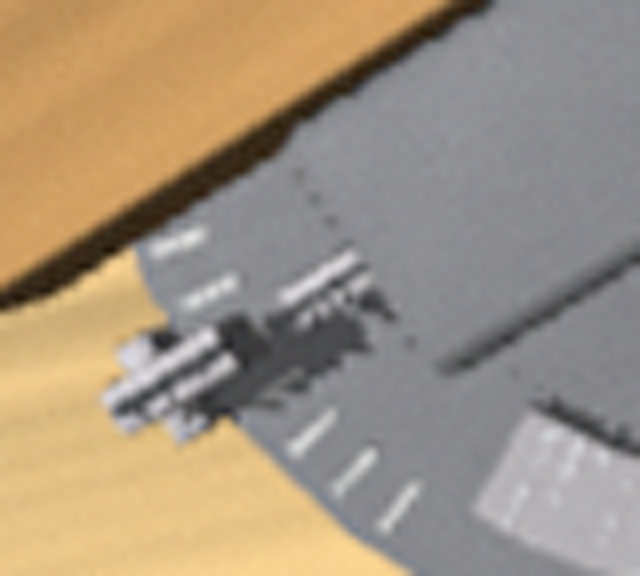

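The tab line runs from crop (115,410) to (228,350) and the pointer line from (290,308) to (365,268). They look collinear.

Run:
```python
from m import *
go(187,115,[(290,308),(365,268)],[(115,410),(228,350)],8)
f=load('wrist');P=cloud(f);z=P[...,2];dark=f['image'].max(-1)<55
m=dark&(z>.075)&(z<.1)&(np.hypot(P[...,0]-.507,P[...,1]+.034)<.04)
q=P[m][:,:2].astype(np.float32);k=cv2.minAreaRect(q);print(m.sum(),k,np.arctan2(-.0112-k[0][1],.58-k[0][0]))
o=r.get_obs();print(o['clock'],o['contact_force'])
```

```text
p [(np.float64(0.0794), np.float64(1.8928)), (np.float64(0.0673), np.float64(1.9071))] line dir 1.8133
t [(np.float64(0.1065), np.float64(1.8826)), (np.float64(0.0882), np.float64(1.8972))] line dir 1.812
760 ((0.5082665085792542, -0.03359364718198776), (0.013211147859692574, 0.048688020557165146), 76.95755767822266) 0.3025918613253318
18.85 [ 1.26253255 -0.52754803  1.61177603]
```

```bash
python3 -c "
from bench import r
print(r.hand_in())"
```

```text
the job is handed in; nothing more can be done
None
```

I loosened the grey vise's clamp, swung the head until its pointer was within about 0.01 rad of the index tab, and retightened the knob to about 0.23 N m above the loose level (upper part of the firm band). I then let go and handed the job in at about 19 s; no verdict was returned.

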